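# Put away the power-cut kit: tools, divider, torches switched off on top

### The arm

A 6-joint arm with a two-finger parallel gripper is mounted at the origin on a cart in front of the work surface, level with it; the furniture and walls round the work are solid. World frame = base frame: x ahead of the robot, y to its left, z up, the work surface at z = 0. Lengths are in m, angles in rad, forces in N, time in s.
With the tool pointing down it reaches from about 0.4 to 0.825 m from the base axis. Payload 7 kg.
Tool frame: the origin (TCP) lies on the front face of the gripper's body, between the roots of the fingers; the fingertips stand 73 mm ahead of it and the grasp point (between the pads) lies 54 mm ahead of it (grip_point_offset is the distance from the TCP to the grasp point, in m); z points along the fingers, y is the line along which they close (so a half turn about z gives the same grasp; the last joint's range is limited). The gripper opens to 85 mm and grips with 20 to 120 N. Pads are 22 mm wide; open, the fingers measure 114 mm over their backs; the gripper's body (76 mm by 85 mm) begins 54 mm behind the grasp point. The pads swing forward as they close: fully open they stand 13 mm farther back than shut.
Start: joints at [1.607, 0.359, 0.012, 0, -1.224, -0.288], TCP at [0.168, 0.654, 0.304] pointing down, gripper open.
Joint ranges: [-3.07, 3.07], [-1.43, 2.12], [-1.02, 1.25], [-3.03, 1.67], [-3.05, -0], [-3.03, 3.03]. Speed limits (rad/s): [2.39, 2.39, 3.01, 3.14, 3.14, 3.14].

### API

Orientations are given as a unit quaternion [x, y, z, w].
In Python, from rig import * gives the robot as it stands. Calls block until the motion is done:
- move_ptp(position, orientation): joint-space move of the TCP to a pose.
- line_to(position, orientation=None, vel=0.15, force_limit=None): straight line of the TCP; orientation=None keeps the orientation; vel is the mean speed in m/s. With force_limit (N) it stops when the force on the tool has changed by that much, and returns True; else False.
- goto_joints(angles): joint-space move.
- set_gripper(opening): finger opening in m; the grip force is fixed at half the most; returns when the fingers have stopped.
- pause(seconds).
- solve_ik(position, orientation): joint angles nearest the present ones, or None.
- state(): the state.
- grab_frame(name): name is "side" or "top"; returns a dict with "color" (400x640x3 uint8, blue, green, red), "mtx" (3x3 intrinsics, pixels), "k1" (the pictures are not rectified: a ray, as slopes to the right and down, at radius r is drawn at 1 + k1 r^2 times it, then the intrinsics apply), "cam_to_world" (4x4, takes a point from camera to world coordinates). Camera axes: x right, y down, z forward; pixel columns grow to the right and rows downward; lengths in m; the calibration is good to about 2 mm. A picture is of the moment at which its call begins. There is no depth.
A pose or a line that the arm cannot do raises MotionError and nothing moves.
- job_done(): hands the job in; it is judged then, once.
The state is a dict: "time": time; "qpos": joint angles; "joint_vel": joint speeds; "joint_torque": joint torques, N m; "tool_pos": TCP position; "tcp_rot": TCP orientation; "ft_force": force on the tool from outside, world axes, zero at the start; "moment": the same for the moment, N m; "opening": finger opening in m; "grip_force": force on a finger pad.
Only numpy, scipy, OpenCV 4.12 (cv2) and the standard library are available. Lean on these libraries where they do the work, as an engineer would, in place of code of your own. Each camera call takes 0.05 s, during which the arm holds its last target. There are 200 camera calls.

### The job

Put away the power-cut kit in the green box: lay whatever there is of the tools flat in the bottom (pliers along the long compartment, red card box and roll of tape each in a square compartment of its own), then set the white divider level over them, and last, where they come first to hand, lay the two torches flat, switch up, each in its own compartment of the divider. The torches were left on, which would drain them: before you pack a torch, slide its little recessed switch fully home to off, towards the tail. Leave the hen-shaped timer where it stands.

Things in the scene. Friction and masses are not known exactly. Their poses are not given: they have to be found in the camera images.
- kit_box: green open box, fixed, 228 (x) x 204 (y) x 54 mm high; origin under its centre. Walls 4, floor 5 mm. Ribs 10 mm high over the floor: one along x at y -18 mm bounds the long compartment (y -98 to -20, x -110 to 110 mm); one at x 0 parts the other side (y -16 to 98) into two square ones (x -110 to -2, 2 to 110). Corner posts 16 x 16 mm, tops at z 39 mm, carry the divider
- divider: white tray, plate 210 (x) x 186 (y) x 5 mm, fits on the box's posts, 5 mm play each side, either way round. Origin under its centre. Upright grip in the middle 70 mm along x, 12 thick, top 50 mm over the underside. Torch compartments centred y +54 and -54: inside 172 (x) x 52 (y) mm, ribs 10 mm over the plate. 280 g; starts flat on the table beside the box, either side
- torch_a: flat hand torch, orange, 160 (x) x 44 (y) x 34 mm, 180 g. Origin under its centre, +x to the lamp end (yellow LEDs on top), z up. Grip the flat sides (44 mm) in their upper half. Starts switch up in cradle_a, 4 mm play at each end. Top face has a recess x -35 to +25, y -13.5 to +13.5 mm, floor 27 mm above the underside (7 deep), with the slide switch in it
- torch_b: flat hand torch, blue, 160 (x) x 44 (y) x 34 mm, 180 g. Origin under its centre, +x to the lamp end (yellow LEDs on top), z up. Grip the flat sides (44 mm) in their upper half. Starts switch up in cradle_b, 4 mm play at each end. Top face has a recess x -35 to +25, y -13.5 to +13.5 mm, floor 27 mm above the underside (7 deep), with the slide switch in it
- torch_a_switch (a joint): that torch's slide switch, m: 0 = fully home at the recess's tail end = off; 0.012 = on, towards the lamp. Nub centre at torch x -0.030 + value; when on, the recess is free from x -13 to +25 mm for a fingertip (closed gripper) that pushes the nub to -x. About 1.5 N friction, no spring, stays where left
- torch_b_switch (a joint): that torch's slide switch, m: 0 = fully home at the recess's tail end = off; 0.012 = on, towards the lamp. Nub centre at torch x -0.030 + value; when on, the recess is free from x -13 to +25 mm for a fingertip (closed gripper) that pushes the nub to -x. About 1.5 N friction, no spring, stays where left
- torch_a_slider (a point): centre of the top of the orange torch's switch nub (white with red ridges, 9 mm along torch x, 24 mm across), 33 mm above the torch's underside, nearly flush with its face; axes as the torch's
- torch_b_slider (a point): centre of the top of the blue torch's switch nub (white with red ridges, 9 mm along torch x, 24 mm across), 33 mm above the torch's underside, nearly flush with its face; axes as the torch's
- cradle_a: black charging cradle, fixed, 180 x 60 mm, under a torch. Origin under its centre, +x to the lamp end. Base 5 mm thick, the torch lies on it; side walls 13 mm, end walls 18 mm high, inside 168 x 48 mm; a block 24 mm high behind the tail wall reaches x -104 mm
- cradle_b: black charging cradle, fixed, 180 x 60 mm, under a torch. Origin under its centre, +x to the lamp end. Base 5 mm thick, the torch lies on it; side walls 13 mm, end walls 18 mm high, inside 168 x 48 mm; a block 24 mm high behind the tail wall reaches x -104 mm
- pliers: pliers with red handles, lying flat, 177 mm long along their y, handles 55 mm apart at the +y end, jaws at -y, up to 12 mm thick (9 mm solid). Origin at the centre underneath. Grip them across x at the joint, y about -20 mm, where they are 32 mm wide. 160 g; may be absent
- card_box: red card box, closed, 64 mm (x) by 92 mm (y) by 24 mm; origin under its centre; grip across x. 110 g; may be absent
- tape_roll: roll of black tape lying flat, 58 mm across, 19 mm high; origin under its centre; grip across any diameter. 50 g; may be absent
- timer: white hen-shaped kitchen timer, 48 mm across and 60 mm high, a bystander at the back left; origin at its foot
Mind the look-alikes: they are no part of the job. Leave any turquoise look-alike of the torch_a alone.

How it is judged:
By the outcome, as a careful person would: the job done as asked, in the order asked, and still so for the second after the job is handed in, with the robot touching nothing.
Of pliers, card_box, tape_roll only 2 to 3 are there at a start; the rules pass over those that are not, and their reading is None.
At some moment in a run one of tape_roll, divider may be knocked a few centimetres aside while the robot is not near it.
It also fails if it takes over 200 s, if anything falls off the work surface, if the arm or the gripper's body presses on something with over 40 N, if the wrist force passes 120 N, or if a joint passes its speed limit or range.

## Working session

There is one attempt and no reset: what is moved stays moved. The work goes in short steps, each a Python script; the robot and the scene stay as the last script left them, time stands still between calls to the robot, and variables do not carry over. Pictures are saved under pics/ and viewed, at most 14 in all, crops included, and the job is handed in when it is done.

```bash
ls; mkdir -p pics
python3 - <<'E'
from rig import *
import cv2
for n in("top","side"):
    f=grab_frame(n); cv2.imwrite(f"pics/{n}0.png",f["color"]); print(n,f["mtx"].tolist(),f["k1"],f["cam_to_world"].round(3).tolist())
s=state();print(s)
E
```

```text
pics
top [[393.52214529890966, 0.0, 323.79117108527674], [0.0, 393.52214529890966, 202.6943890566752], [0.0, 0.0, 1.0]] -0.0650883525347527 [[-0.002, -0.998, 0.065, 0.441], [-1.0, 0.003, 0.011, 0.116], [-0.011, -0.065, -0.998, 1.455], [0.0, 0.0, 0.0, 1.0]]
side [[429.84461719752704, 0.0, 321.6133901713186], [0.0, 429.84461719752704, 196.5967648626802], [0.0, 0.0, 1.0]] 0.031564711490441426 [[-0.967, -0.155, 0.203, 0.27], [-0.255, 0.581, -0.773, 1.145], [0.002, -0.799, -0.601, 0.867], [0.0, 0.0, 0.0, 1.0]]
{'time': 0.1, 'qpos': array([ 1.60709143e+00,  3.59313047e-01,  1.11659870e-02, -2.91309923e-04,
       -1.22410275e+00, -2.88108958e-01]), 'joint_vel': array([ 0.00031468, -0.00271034,  0.00062056,  0.00087624,  0.00090555,
       -0.00140794]), 'joint_torque': array([-1.95278808e-03, -5.84765768e+01,  2.94109601e+01,  6.95460543e+00,
       -3.19350576e-03,  7.31915691e-06]), 'tool_pos': array([0.1681182 , 0.65340309, 0.30306858]), 'tcp_rot': array([ 9.92077689e-01, -1.25623696e-01, -1.77922268e-05,  7.39319584e-04]), 'ft_force': array([ 0.25207194,  0.15940722, -0.54104512]), 'moment': array([-0.04777636,  0.00331447,  0.04049115]), 'grip_force': 0.0, 'opening': 0.08534254204780066}
```

View pics/top0.png

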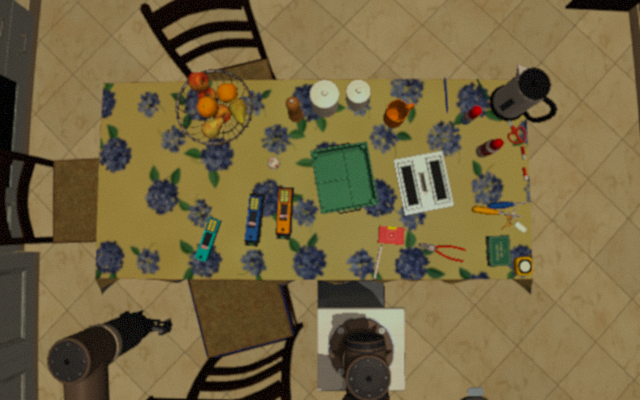

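View pics/side0.png

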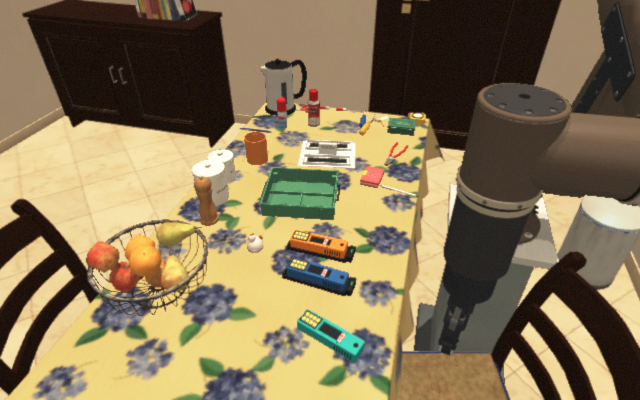

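The top view shows the green box at about (344,178), divider (424,182), blue torch (254,218), orange torch (285,212), turquoise look-alike (208,240), card box (391,235), pliers (445,252) and hen (273,160). No tape is obvious yet, so I'll zoom in.

Run:
```python
import cv2,numpy as np
a=cv2.imread("pics/top0.png")
g=np.clip(a.astype(float)*1.6,0,255).astype(np.uint8)
l=cv2.resize(g[140:290,190:390],None,fx=4,fy=4,interpolation=cv2.INTER_CUBIC)
r=cv2.resize(g[140:290,360:560],None,fx=4,fy=4,interpolation=cv2.INTER_CUBIC)
cv2.imwrite("pics/l.png",l);cv2.imwrite("pics/r.png",r)
```

```text
(no output)
```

View pics/l.png

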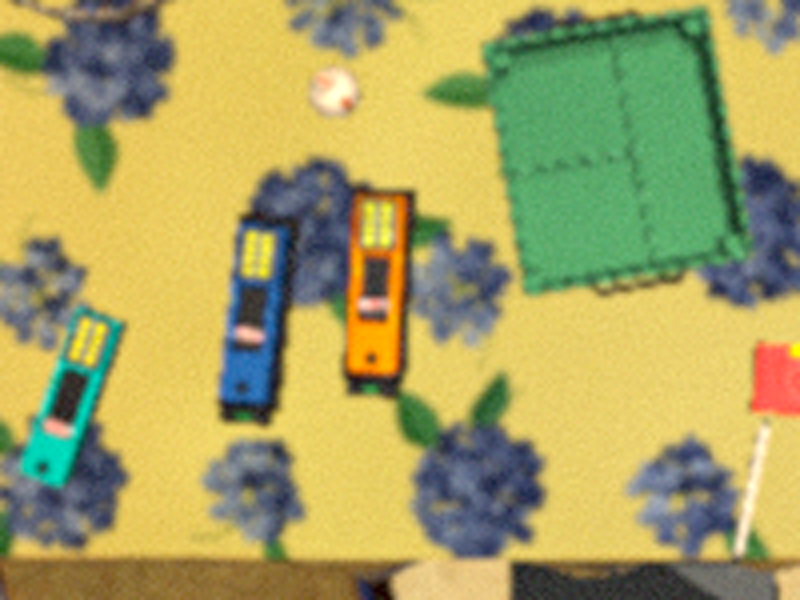

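View pics/r.png

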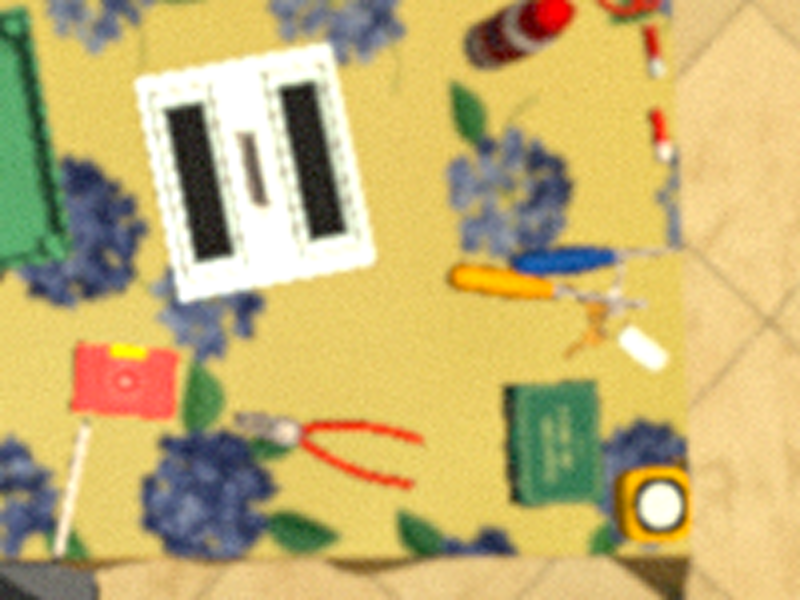

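The zoom shows orange and blue torches lamp up (+x), with the nubs at the tail end of the recesses. The card box, pliers and divider are on the right. I see no tape roll, so I'll treat it as absent. Next I'll measure.

```bash
cat > h.py <<'E'
from rig import *
import cv2,numpy as np
from scipy.spatial.transform import Rotation as R
def cast(f,px,z):
    K=f["mtx"];px=np.atleast_2d(np.asarray(px,float));d=(px-[K[0,2],K[1,2]])/[K[0,0],K[1,1]]
    s=d.copy()
    for _ in range(10): s=d/(1+f["k1"]*(s**2).sum(1,keepdims=True))
    T=f["cam_to_world"];v=np.c_[s,np.ones(len(s))]@T[:3,:3].T;o=T[:3,3]
    return (o+v*((z-o[2])/v[:,2])[:,None])[:,:2]
def project(f,P):
    T=f["cam_to_world"];c=(np.atleast_2d(P)-T[:3,3])@T[:3,:3];s=c[:,:2]/c[:,2:]
    s=s*(1+f["k1"]*(s**2).sum(1,keepdims=True));K=f["mtx"];return s*[K[0,0],K[1,1]]+[K[0,2],K[1,2]]
# name: hsv lo, hi, height, roi(x0,y0,x1,y1)
M={"box":((65,90,40),(85,255,255),.054,(300,130,390,225)),
"div":((0,0,110),(180,60,255),.012,(382,140,470,225)),
"orange":((5,190,130),(16,255,255),.039,(230,150,330,260)),
"blue":((104,150,60),(118,255,255),.039,(230,150,330,260)),
"card":((172,120,80),(6,255,255),.024,(350,215,415,255)),
"pliers":((172,150,80),(8,255,255),.008,(415,225,480,275)),
"hen":((0,0,120),(180,90,255),.04,(262,148,284,172))}
def mask(f,n):
    lo,hi,z,(x0,y0,x1,y1)=M[n];h=cv2.cvtColor(f["color"],cv2.COLOR_BGR2HSV)
    if lo[0]>hi[0]: m=cv2.inRange(h,lo,(180,)+hi[1:])|cv2.inRange(h,(0,)+lo[1:],hi)
    else: m=cv2.inRange(h,lo,hi)
    o=np.zeros_like(m);o[y0:y1,x0:x1]=m[y0:y1,x0:x1];return o,z
def rect(f,n,z=None):
    "centre, (long,short), yaw of long side in (-90,90]; from all mask pixels of the big blobs"
    m,zz=mask(f,n);k,l,st,_=cv2.connectedComponentsWithStats(m)
    big=[i for i in range(1,k) if st[i,4]>=12];ys,xs=np.nonzero(np.isin(l,big))
    P=cast(f,np.c_[xs,ys],z or zz).astype(np.float32)
    c,(w,h),a=cv2.minAreaRect(P*1000)
    if w<h:w,h,a=h,w,a+90
    return np.array(c)/1000,(round(w),round(h)),(a+90)%180-90,P
E
python3 - <<'E'
from h import *
f=grab_frame("top")
for n in M:
    c,s,a,P=rect(f,n);print(n,c.round(4),s,round(a,1),len(P),P.mean(0).round(4))
E
```

```text
box [0.625 0.06 ] (235, 204) 11.2 3267 [0.6233 0.0603]
div [ 0.6092 -0.2358] (215, 189) 9.9 2016 [ 0.6084 -0.2349]
orange [0.5048 0.277 ] (152, 44) -2.2 75 [0.5035 0.2676]
blue [0.4774 0.3861] (160, 40) -6.3 225 [0.4482 0.3861]
card [ 0.4162 -0.1098] (88, 59) 84.5 360 [ 0.4147 -0.11  ]
pliers [ 0.3543 -0.3267] (104, 49) 75.7 81 [ 0.3532 -0.3247]
hen [0.6795 0.3153] (39, 37) -45.2 77 [0.6793 0.316 ]
```

```bash
sed -i 's/"orange":((5,190,130),(16/"orange":((5,200,110),(20/' h.py
cat > ov.py <<'E'
from h import *
def overlay(f,items,roi,name,s=4):
    x0,y0,x1,y1=roi;g=np.clip(f["color"][y0:y1,x0:x1]*1.5,0,255).astype(np.uint8)
    g=cv2.resize(g,None,fx=s,fy=s,interpolation=cv2.INTER_CUBIC)
    for (c,yaw,L,W,z) in items:
        a=np.radians(yaw);r=np.array([[np.cos(a),-np.sin(a)],[np.sin(a),np.cos(a)]])
        q=np.array([[1,1],[-1,1],[-1,-1],[1,-1]])*[L/2,W/2]@r.T+c
        p=project(f,np.c_[q,np.full(4,z)])
        cv2.polylines(g,[np.int32(((p+.5-[x0,y0])*s))],True,(255,0,255),1)
    cv2.imwrite(name,g)
E
python3 - <<'E'
from ov import *
f=grab_frame("top")
c,s,a,P=rect(f,"orange");print(c,s,a,len(P))
ob=c
b=[0.6235,.0603]
overlay(f,[(b,10.5,.228,.204,.054),([.6090,-.2355],9.9,.21,.186,.01),(c,a,.16,.044,.039),([.4774,.3861],-6.3,.16,.044,.039),([.4162,-.1098],84.5,.092,.064,.024)],(235,140,435,260),"pics/ov.png")
E
```

```text
[0.50401529 0.27717743] (159, 47) 0.18416936695575714 315
```

View pics/ov.png

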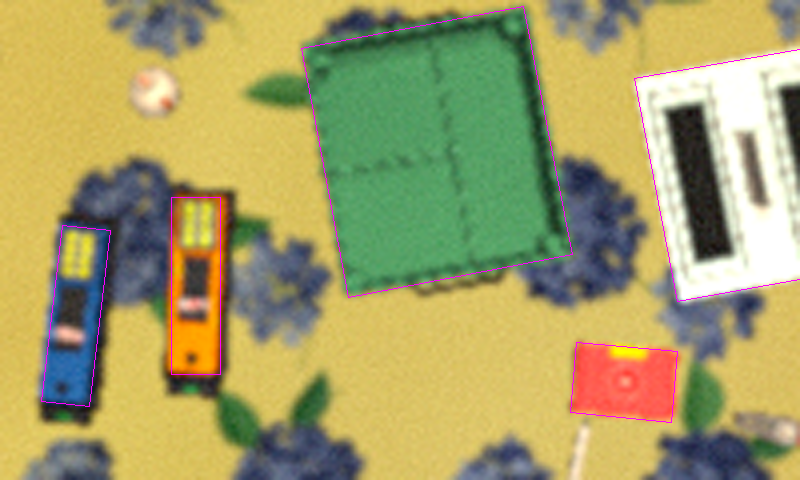

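The overlay fits the box, card, divider and blue torch well; the orange torch's yaw needs a refit. Starting with the card, then the pliers.

```bash
cat >> h.py <<'E'
BOX=np.array([.6235,.0603]);BYAW=10.5
def rot(v,deg): a=np.radians(deg);return np.array([[np.cos(a),-np.sin(a)],[np.sin(a),np.cos(a)]])@np.asarray(v)
def inbox(v): return BOX+rot(v,BYAW)
def Q(th):
    a=np.radians(th);c,s=np.cos(a),np.sin(a)
    return R.from_matrix(np.array([[-s,c,0],[c,s,0],[0,0,-1]])).as_quat()
def best(p,z,th):
    "of th and th+180 the one with the smaller last joint"
    o=[]
    for t in(th,th+180):
        q=solve_ik([p[0],p[1],z],Q(t))
        if q is not None:o.append((abs(q[5]),t))
    return min(o)[1]
def over(p,z,th): move_ptp([p[0],p[1],z],Q(th))
def line(p,z,th,vel=.15,fl=None): return line_to([p[0],p[1],z],Q(th),vel=vel,force_limit=fl)
def st(m=""):
    s=state();print(m,"t",round(s["time"],1),"p",s["tool_pos"].round(4),"F",s["ft_force"].round(1),"open",round(s["opening"],4),"grip",round(s["grip_force"],1))
E
python3 - <<'E'
from h import *
f=grab_frame("top")
print(cast(f,[[464.2,255.5],[419,245.5],[432,247.5]],.006))
c=np.array([.4162,-.1098]);th=best(c,.2,-5.5);d=inbox([-56,41]@np.eye(2)*.001)
for t in(th,th+180):print("pick q",solve_ik([c[0],c[1],.2],Q(t)))
for t in (BYAW+90,BYAW-90):print(t,solve_ik([d[0],d[1],.2],Q(t)))
for t in (BYAW,BYAW+180):print(t,solve_ik([d[0],d[1],.2],Q(t)))
over(c,.20,th);line(c,.069,th,.12);set_gripper(.0);st("grip")
line(c,.2,th);st("up")
E
```

```text
[[ 0.33949319 -0.38391121]
 [ 0.37715151 -0.21700304]
 [ 0.36957572 -0.26490778]]
pick q [ 0.20389537  0.05150149 -0.64918406  0.         -0.87011077 -0.29988848]
pick q [ 0.20389537  0.05150149 -0.64918406  0.         -0.87011077  2.84170418]
100.5 [ 0.50410886  0.27473672 -0.36601159  0.         -0.93004802 -1.89164561]
-79.5 [ 0.50410886  0.27473672 -0.36601159  0.         -0.93004802  1.24994704]
10.5 [ 0.50410886  0.27473672 -0.36601159  0.         -0.93004802  2.82074337]
190.5 [ 0.50410886  0.27473672 -0.36601159  0.         -0.93004802 -0.32084929]
grip t 4.7 p [ 0.4167 -0.1097  0.0699] F [-1.9  1.7  8.9] open 0.0628 grip 64.9
up t 5.7 p [ 0.4156 -0.1098  0.1993] F [ 0.5  0.7 -1. ] open 0.0632 grip 65.6
```

Run:
```python
from h import *
d=inbox([-.056,.041]);th=BYAW-90
over(d,.20,th);print(line(d,.0765,th,.12,8));st("down");set_gripper(.076);st();line(d,.2,th)
# pliers
a=np.array([.3395,-.3839]);b=np.array([.3772,-.2170])
f=grab_frame("top");v=(a-b)/np.linalg.norm(a-b);ang=np.degrees(np.arctan2(v[1],v[0]));m=(a+b)/2
print("len",np.linalg.norm(a-b),"y dir",ang,"mid",m)
g=m-.020*v;print("grip",g)
for t in(ang-90,ang+90):print(t,solve_ik([g[0],g[1],.2],Q(t)))
e=inbox([0,-.059])
for t in(BYAW-90,BYAW+90):print(t,solve_ik([e[0],e[1],.2],Q(t)))
t=best(g,.2,ang-90);set_gripper(.06);over(g,.2,t)
f=grab_frame("top");cv2.imwrite("pics/p1.png",cv2.resize(np.clip(f["color"][140:290,310:510]*1.5,0,255).astype(np.uint8),None,fx=4,fy=4,interpolation=2))
st()
```

```text
True
down t 8.1 p [0.5602 0.0898 0.0756] F [ 0.  -0.5  5.5] open 0.0627 grip 67.1
 t 8.4 p [0.5599 0.089  0.0752] F [ 1.7 -5.   3.6] open 0.0763 grip 2.8
len 0.17110493856110642 y dir -102.72857031482467 mid [ 0.35835 -0.30045]
grip [ 0.36275665 -0.2809415 ]
-192.72857031482465 [-0.22770507  0.10081219 -0.59352194  0.         -0.8764622   0.00554961]
-12.728570314824665 None
-79.5 [ 0.31081848  0.37353401 -0.21721079  0.         -0.98005153  1.44323742]
100.5 [ 0.31081848  0.37353401 -0.21721079  0.         -0.98005153 -1.69835523]
 t 11.4 p [ 0.3634 -0.2806  0.2001] F [0.1 0.5 0.2] open 0.0596 grip 0.0
```

View pics/p1.png

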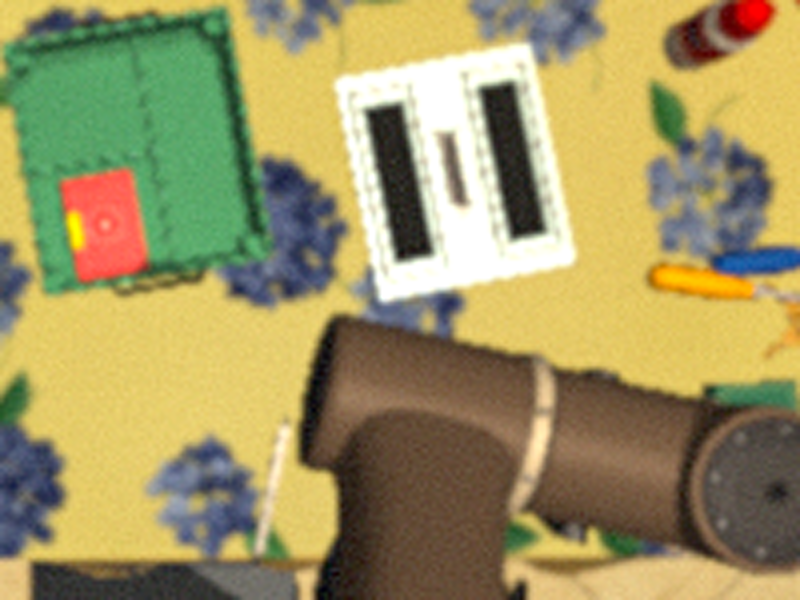

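The card is in the -x square compartment, near the middle rib. I'll measure where it lies and whether it's flat, then take the pliers.

Run:
```python
from h import *
f=grab_frame("top");M["card"]=M["card"][:3]+((310,170,360,225),)
c,s,a,P=rect(f,"card",.029);print("card local",rot(c-BOX,-BYAW),s,a-BYAW)
q=(P-BOX)@np.array([rot([1,0],BYAW),rot([0,1],BYAW)]).T;print(np.percentile(q,[1,99],axis=0))
ang=-102.73;g=np.array([.3628,-.2809]);t=ang-90
line(g,.0745,t,.12,10);st("low");set_gripper(0);st("grip");line(g,.2,t);st("up")
f=grab_frame("side");cv2.imwrite("pics/s1.png",cv2.resize(f["color"][130:260,220:460],None,fx=3.3,fy=3.3,interpolation=2))
```

```text
card local [-0.05885328  0.03999079] (90, 62) -0.3236103057861328
[[-0.10317889  0.00961014]
 [-0.01443555  0.06975628]]
low t 12.6 p [ 0.3632 -0.281   0.075 ] F [0.5 0.8 0.1] open 0.0602 grip 0.0
grip t 13.0 p [ 0.3637 -0.2812  0.0756] F [-1.   1.7  9.8] open 0.0285 grip 55.7
up t 14.0 p [ 0.3622 -0.2807  0.1991] F [-0.1 -0.4 -1.7] open 0.0283 grip 55.2
```

View pics/s1.png

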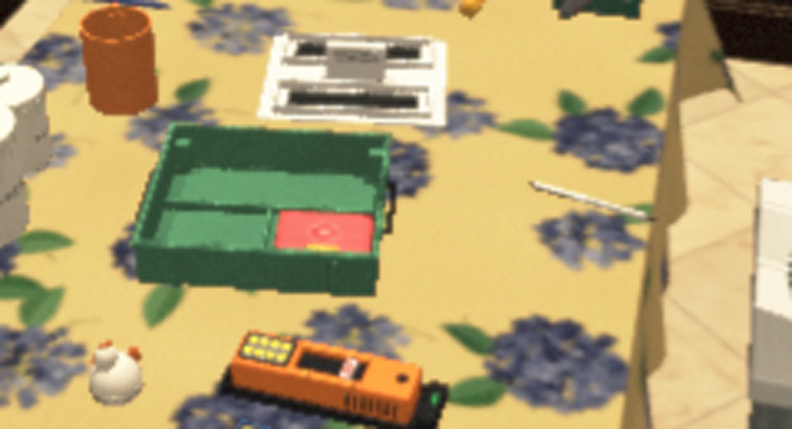

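The card is flat in its compartment and the pliers are held (28 mm opening). Placing the pliers.

Run:
```python
from h import *
e=inbox([-.02,-.059]);th=BYAW-90
over(e,.20,th);print(line(e,.081,th,.1,8));st("down");set_gripper(.042);st();line(e,.22,th)
f=grab_frame("top")
g=inbox([.0,.3]);over([.5,.27],.25,best([.5,.27],.25,90));set_gripper(0)
f=grab_frame("side");a=cv2.resize(f["color"][160:230,250:350],None,fx=5,fy=5,interpolation=2)
f=grab_frame("top");b=cv2.resize(np.clip(f["color"][135:225,300:380]*1.5,0,255).astype(np.uint8),None,fx=3.89,fy=3.89,interpolation=2)
cv2.imwrite("pics/p2.png",np.hstack([a,b[:350]]))
c,s,y,P=rect(f,"div");print("div",c,s,y)
st()
```

```text
True
down t 16.6 p [ 0.6139 -0.0018  0.0826] F [-2.6  0.3  7.5] open 0.0282 grip 59.6
 t 16.9 p [0.6141 0.0016 0.0828] F [-7.9 19.4 10.2] open 0.0419 grip 10.1
div [ 0.60915161 -0.23546625] (214, 189) 10.168986320495605
 t 19.7 p [0.5001 0.2699 0.25  ] F [-0.   0.2  0.3] open 0.0001 grip 0.0
```

View pics/p2.png

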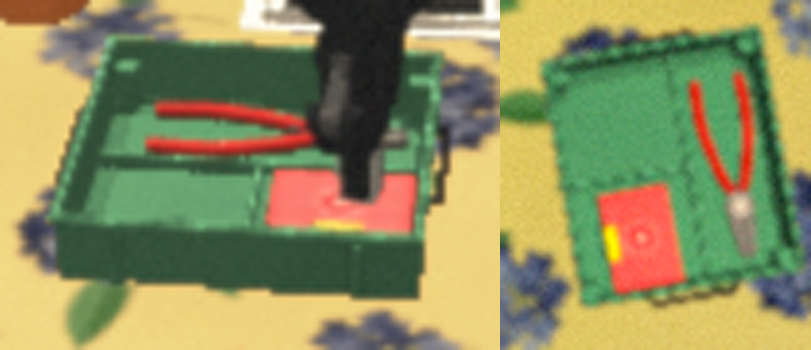

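Pliers and card both lie in their compartments, and the divider hasn't moved. Next is the divider.

Run:
```python
from h import *
d=np.array([.6091,-.2355]);y=10.05;t=best(d,.2,y+90);print(t,solve_ik([d[0],d[1],.2],Q(t)),solve_ik([*BOX,.2],Q(t+.45)))
set_gripper(.04);over(d,.2,t);f=grab_frame("top")
line(d,.101,t,.1,10);st("low");set_gripper(0);st("grip");line(d,.2,t,.1);st("up")
line(BOX,.2,t+.45,.15)
f=grab_frame("top");cv2.imwrite("pics/d1.png",cv2.resize(np.clip(f["color"][120:240,280:420]*1.5,0,255).astype(np.uint8),None,fx=4,fy=4,interpolation=2))
f=grab_frame("side");cv2.imwrite("pics/d1s.png",cv2.resize(np.clip(f["color"][120:240,230:370]*1.3,0,255).astype(np.uint8),None,fx=4,fy=4,interpolation=2))
cv2.imwrite("pics/d1.png",cv2.resize(np.hstack([cv2.imread("pics/d1.png"),cv2.imread("pics/d1s.png")]),(800,343)))
```

```text
100.05 [-0.07083484  0.40137959 -0.17301587  0.         -0.99640087 -1.3245559 ] [ 0.40760015  0.36188989 -0.23540958  0.         -0.97349686 -1.79513691]
low t 23.2 p [ 0.6096 -0.2356  0.1017] F [ 0.2 -0.1  0.4] open 0.04 grip 0.0
grip t 23.6 p [ 0.6095 -0.2356  0.102 ] F [-1.4  1.   5.8] open 0.0106 grip 60.7
up t 24.8 p [ 0.6087 -0.2354  0.1991] F [ 0.8 -0.4 -2.7] open 0.0109 grip 59.5
```

View pics/d1.png

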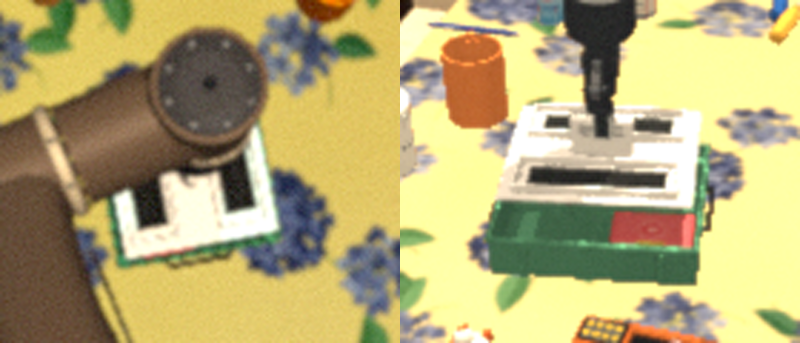

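The divider is held level over the box. Lowering it.

Run:
```python
from h import *
t=100.5
line(BOX,.155,t,.1);r=line(BOX,.138,t,.03,8);print(r);st("down")
if state()["tool_pos"][2]<.1435:
    set_gripper(.03);st("rel");line(BOX,.25,t,.15);over([.48,.45],.25,best([.48,.45],.25,90))
    f=grab_frame("top");a=cv2.resize(np.clip(f["color"][130:230,290:390]*1.5,0,255).astype(np.uint8),(400,400),interpolation=2)
    s=grab_frame("side");b=cv2.resize(np.clip(s["color"][150:230,250:350]*1.3,0,255).astype(np.uint8),(400,400),interpolation=2)
    cv2.imwrite("pics/d2.png",np.hstack([a,b]))
    M["div"]=M["div"][:2]+(.047,(305,135,385,222))
    c,sz,y,P=rect(f,"div");print("div local",rot(c-BOX,-BYAW),sz,y-BYAW)
```

```text
True
down t 28.1 p [0.6235 0.0604 0.1409] F [-1.9  0.4  4.9] open 0.0104 grip 60.7
rel t 28.4 p [0.6227 0.0601 0.1397] F [-0.4  0.1 -0.5] open 0.0297 grip 0.0
div local [1.55581998e-04 2.49087708e-05] (215, 191) 0.329345703125
```

View pics/d2.png

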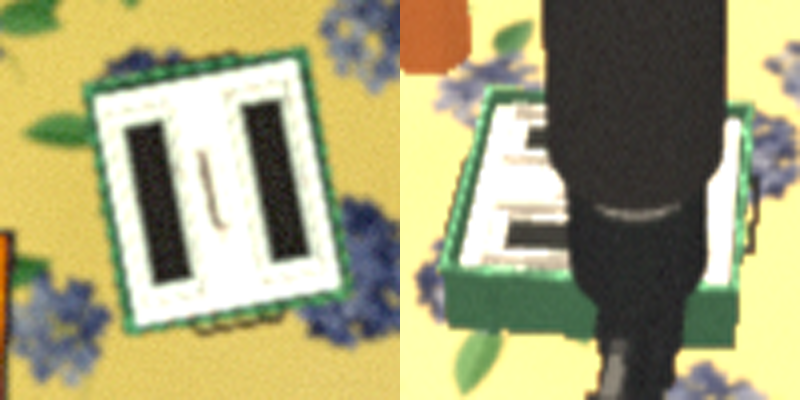

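The divider is seated and centred (local offset 0 mm, yaw 0.3°). Next I'll get each torch's axis from its LED and nub centroids in the first top view.

Run:
```python
from h import *
over(inbox([0,0]),.3,best(BOX,.3,90))
f=grab_frame("top");f["color"]=cv2.imread("pics/top0.png")
h=cv2.cvtColor(f["color"],cv2.COLOR_BGR2HSV);C=f["color"].astype(int)
for n,(x0,x1) in {"orange":(274,298),"blue":(242,268)}.items():
    def cen(m,z):
        o=np.zeros_like(m);o[180:248,x0:x1]=m[180:248,x0:x1];k,l,s,c=cv2.connectedComponentsWithStats(o.astype(np.uint8))
        i=1+s[1:,4].argmax();return c[i].round(1),s[i,4],cast(f,c[i],z)[0]
    led=cen((h[...,0]>=22)&(h[...,0]<=34)&(h[...,1]>150)&(h[...,2]>(130)) & (np.arange(400)[:,None]<213)&(np.arange(640)[None]<(293 if n=="orange" else 262)),.039)
    nub=cen((C[...,2]>110)&(C[...,0]>70)&(C[...,1]>70)&(C[...,2]>C[...,0]+10),.038)
    c,s,a,P=rect(f,n);mu=P.mean(0);w=np.linalg.svd(P-mu,full_matrices=False)[2][0];w*=np.sign(w[0])
    v=led[2]-nub[2];print(n,"led",led,"nub",nub,"yaw",np.degrees(np.arctan2(v[1],v[0])),"dist",np.linalg.norm(v),"rect",c,s,a,"pca",np.degrees(np.arctan2(w[1],w[0])))
```

```text
orange led (array([281.7, 195.8]), np.int32(17), array([0.55876588, 0.28392124])) nub (array([282.7, 215.8]), np.int32(20), array([0.48655116, 0.28010266])) yaw 3.0268809662261162 dist 0.07231561721071164 rect [0.50401529 0.27717743] (159, 47) 0.18416936695575714 pca -6.2433815
blue led (array([250.5, 183. ]), np.int32(28), array([0.60602468, 0.39792445])) nub (array([251.9, 223.1]), np.int32(18), array([0.46054941, 0.39161919])) yaw 2.481787690308431 dist 0.14561185406089824 rect [0.47733975 0.38546573] (160, 41) -6.688224792480469 pca -16.02254
```

```bash
cat > tor.py <<'E'
from h import *
SEED={"orange":dict(led=(284.1,195.4),nub=(283.1,215.6)),"blue":dict(led=(254.4,203.1),nub=(252.1,223.1))}
def look(n,k=6,seed=SEED):
    fs=[grab_frame("top") for _ in range(k)];f=fs[0];C=np.mean([x["color"] for x in fs],0);out={}
    B,G,Rd=C[...,0],C[...,1],C[...,2]
    W={"led":G if n=="orange" else np.minimum(G,Rd),"nub":B if n=="orange" else Rd}
    for key,(u,v) in seed[n].items():
        rx,ry=(5,7) if key=="led" else (5,3)
        c=np.array([u,v])
        for _ in range(4):
            x0,y0=np.round(c).astype(int);w=W[key][y0-ry:y0+ry+1,x0-rx:x0+rx+1]
            yy,xx=np.mgrid[y0-ry:y0+ry+1,x0-rx:x0+rx+1];w=np.clip(w-w.min()-.5*(w.max()-w.min()),0,None)
            c=np.array([(w*xx).sum(),(w*yy).sum()])/w.sum()
        out[key]=(c.round(2),cast(f,c,.039 if key=="led" else .038)[0])
    v=out["led"][1]-out["nub"][1];yaw=np.degrees(np.arctan2(v[1],v[0]))
    return out,yaw,np.linalg.norm(v),C
E
python3 - <<'E'
from tor import *
for n in SEED:
    o,yaw,d,C=look(n);print(n,o,"yaw",round(yaw,2),"dist",round(d,4))
    print(" centre from nub",o["nub"][1]+rot([.018,0],yaw))
g=cv2.resize(np.clip(C[185:247,235:305]*1.6,0,255).astype(np.uint8),None,fx=8,fy=8,interpolation=2)
cv2.imwrite("pics/t1.png",g)
E
```

```text
orange {'led': (array([283.63, 195.45]), array([0.5601068 , 0.27695296])), 'nub': (array([284.3 , 215.01]), array([0.48937681, 0.27432687]))} yaw 2.13 dist 0.0708
 centre from nub [0.50736442 0.27499472]
blue {'led': (array([242.58, 206.32]), array([0.52110152, 0.42592102])), 'nub': (array([251.81, 223.14]), array([0.46024893, 0.39191301]))} yaw 29.2 dist 0.0697
 centre from nub [0.47596167 0.40069421]
```

View pics/t1.png

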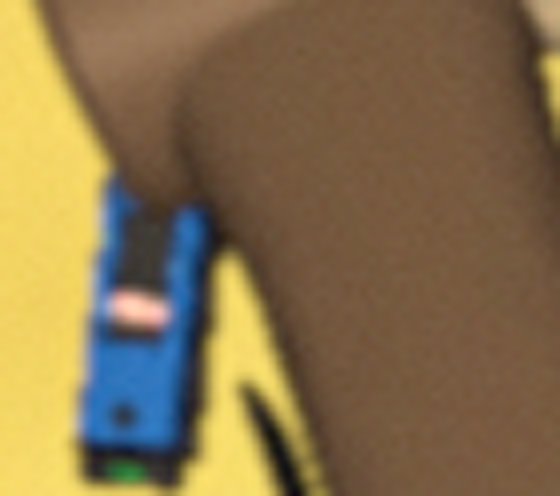

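The forearm hides the torches, so I'll move aside and repeat.

```bash
sed -i 's/(5,7) if/(4,6) if/' tor.py
python3 - <<'E'
from tor import *
over([.6,-.3],.3,best([.6,-.3],.3,90))
for n in SEED:
    o,yaw,d,C=look(n);print(n,o,"yaw",round(yaw,2),"dist",round(d,4))
    print(" centre from nub",o["nub"][1]+rot([.018,0],yaw))
g=cv2.resize(np.clip(C[185:247,235:305]*1.6,0,255).astype(np.uint8),None,fx=8,fy=8,interpolation=2)
cv2.imwrite("pics/t2.png",g)
E
```

```text
orange {'led': (array([284.06, 196.24]), array([0.55722379, 0.27539345])), 'nub': (array([282.48, 215.61]), array([0.48722271, 0.28089597]))} yaw -4.49 dist 0.0702
 centre from nub [0.50516735 0.27948541]
blue {'led': (array([253.98, 203.09]), array([0.53273161, 0.38445042])), 'nub': (array([251.81, 223.14]), array([0.4602621 , 0.39189346]))} yaw -5.86 dist 0.0729
 centre from nub [0.47816791 0.39005443]
```

View pics/t2.png

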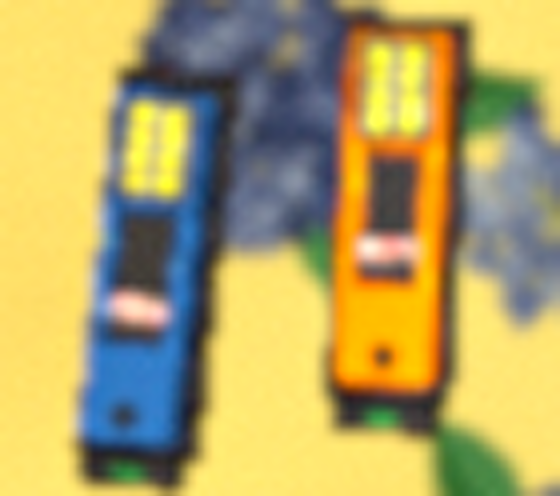

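The torches are clear: blue nub at (139,310) and orange nub at (387,250) in the crop. Before poking into the recess I'll measure the closed fingertip's thickness in the side view, against a spot of plain cloth.

Run:
```python
from h import *
p=np.array([.49,.31]);set_gripper(0)
for th in(0,90):
    t=best(p,.2,th);over(p,.2,t);f=grab_frame("side");h=cv2.cvtColor(f["color"],cv2.COLOR_BGR2HSV)
    print("th",t)
    for d in(.085,.079,.076,.07,.067,.06,.05,.035,.02,.005):
        u,v=project(f,[[*p,.2-d]])[0];q=project(f,[[p[0]-.01,p[1],.2-d],[p[0]+.01,p[1],.2-d]]);pm=np.linalg.norm(q[1]-q[0])/20
        row=f["color"][int(round(v)),int(u)-22:int(u)+23].max(1)
        print(d,round(u,1),round(v,1),"px/mm",round(pm,2),"".join("#" if x<70 else "+" if x<110 else "." for x in row))
```

```text
th 180
0.085 321.2 227.5 px/mm 0.37 .......................+++++++++++...........
0.079 321.2 225.8 px/mm 0.37 ................++++.....+.+++++.............
0.076 321.2 225.0 px/mm 0.37 .................+++.+...++++++..............
0.07 321.2 223.2 px/mm 0.37 .....................#+.+#++.................
0.067 321.2 222.4 px/mm 0.37 ...................+.++.+##+.................
0.06 321.2 220.3 px/mm 0.37 ..................#+.++.+##+.................
0.05 321.3 217.4 px/mm 0.38 +++++++++++++++++##+.#+.+####++++++..........
0.035 321.3 212.9 px/mm 0.38 ++++++++++++++++###################+.........
0.02 321.3 208.4 px/mm 0.38 ++++++++###############################+.....
0.005 321.3 203.8 px/mm 0.39 .....########################.....+#########.
th 270
0.085 321.2 227.5 px/mm 0.37 .......................+++++++++++...........
0.079 321.2 225.8 px/mm 0.37 ................++++++......++++.............
0.076 321.2 225.0 px/mm 0.37 .................+++++....+++++..............
0.07 321.2 223.2 px/mm 0.37 ...................+#####..+.................
0.067 321.2 222.4 px/mm 0.37 ...................######++..................
0.06 321.2 220.3 px/mm 0.37 ...................######.+..................
0.05 321.3 217.4 px/mm 0.38 +++++++++++++++++++######++++++++++..........
0.035 321.3 212.9 px/mm 0.38 ++++++++++++################++++++++.........
0.02 321.3 208.4 px/mm 0.38 ++++++++++++###++++###+######++++++..........
0.005 321.3 203.8 px/mm 0.39 ..............+#++++#########+...............
```

The closed tip is about 24 mm (closing line) by 22 mm, so it goes into the recess with the closing line along the torch. Orange first: centre it with a grip, then slide the switch.

```bash
cat > sw.py <<'E'
from h import *
def sw(c,yaw):
    c=np.array(c);t=best(c,.2,yaw+90);set_gripper(.062);over(c,.18,t)
    if line(c,.092,t,.1,8): st("HIT");return
    set_gripper(0);st("centred");F=state()["ft_force"];set_gripper(.062);line(c,.14,t)
    u=rot([1,0],yaw);t=best(c,.14,yaw);p=c+.006*u
    set_gripper(0);over(p,.14,t);line(p,.115,t,.1);hit=line(p,.106,t,.02,6);st("in recess hit=%s"%hit)
    if state()["tool_pos"][2]>.1095: return
    z=state()["tool_pos"][2]+.001;line(p,z,t,.02)
    e=p-.032*u;hit=line(e,z,t,.02,12);s=state();st("pushed %s"%hit)
    k=(s["tool_pos"][:2]-c)@u;print("finger at torch x (est)",k,"lat",(s["tool_pos"][:2]-c)@rot([0,1],yaw))
    q=s["tool_pos"][:2]+.003*u;line(q,z,t,.03);line(q,.16,t)
E
python3 - <<'E'
from sw import *
sw([.505,.279],-2.5)
E
```

```text
centred t 42.7 p [0.5054 0.2793 0.093 ] F [-2.1 -0.2  6.6] open 0.0429 grip 62.3
in recess hit=False t 46.5 p [0.511  0.2788 0.106 ] F [ 0.   0.3 -0.1] open 0.0001 grip 0.0
pushed True t 48.0 p [0.4843 0.2805 0.1078] F [ 4.5 -1.6 -0.8] open -0.0 grip 2.4
finger at torch x (est) -0.02074168332925848 lat 0.0005848457999201829
```

Run:
```python
from tor import *
from sw import sw
sw([.478,.3892],-6.5)
over([.6,-.2],.3,best([.6,-.2],.3,90))
for n in SEED:
    o,yaw,d,C=look(n,10,{n:{k:(v[0],v[1]+(4 if k=="nub" else 1)) for k,v in SEED[n].items()}});print(n,o,"yaw",round(yaw,2),"dist",round(d,4))
    print(" centre from nub(off)",o["nub"][1]+rot([.030,0],yaw))
g=cv2.resize(np.clip(C[185:247,235:305]*1.6,0,255).astype(np.uint8),None,fx=8,fy=8,interpolation=2)
cv2.imwrite("pics/t3.png",g)
```

```text
centred t 52.0 p [0.4784 0.3899 0.0933] F [-1.5 -0.   6.7] open 0.0431 grip 62.5
in recess hit=False t 55.8 p [0.484  0.3885 0.106 ] F [ 0.4 -0.4 -0.7] open -0.0003 grip 0.0
pushed True t 57.2 p [0.4596 0.392  0.1078] F [ 4.5 -1.1 -0.5] open -0.0002 grip 2.6
finger at torch x (est) -0.018641633249076188 lat 0.0007321378014712476
orange {'led': (array([283.79, 197.22]), array([0.55369228, 0.27635143])), 'nub': (array([282.61, 219.6 ]), array([0.47283422, 0.28036348]))} yaw -2.84 dist 0.081
 centre from nub(off) [0.50279735 0.27887676]
blue {'led': (array([254.09, 203.79]), array([0.530191  , 0.38405466])), 'nub': (array([251.68, 226.51]), array([0.44808263, 0.39225853]))} yaw -5.71 dist 0.0825
 centre from nub(off) [0.47793399 0.38927593]
```

View pics/t3.png

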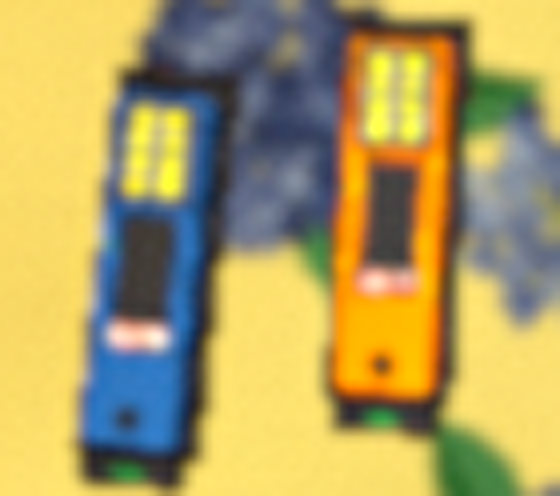

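Both nubs are now at the tail ends of the recesses. I'll give each one a slower, firmer confirming push, then pack orange.

```bash
cat > pack.py <<'E'
from h import *
def repush(c,yaw):
    c=np.array(c);u=rot([1,0],yaw);t=best(c,.14,yaw);p=c-.012*u;z=.107
    set_gripper(0);over(p,.14,t);line(p,.115,t,.1)
    if line(p,z,t,.02,6): st("HIT");raise SystemExit
    hit=line(p-.014*u,z,t,.015,18);s=state();st("pushed %s"%hit);print("finger torch x",(s["tool_pos"][:2]-c)@u)
    q=s["tool_pos"][:2]+.003*u;line(q,z,t,.03);line(q,.16,t)
def pick(c,yaw):
    c=np.array(c);t=best(c,.2,yaw+90);set_gripper(.062);over(c,.18,t)
    if line(c,.092,t,.1,8): st("HIT");raise SystemExit
    set_gripper(0);st("grip");z=state()["tool_pos"][2];line(c,.23,t);st("up");return t,z
def place(t,z,yaw,ly):
    d=inbox([0,ly]);t=t+BYAW+.15-yaw;over(d,.23,t);line(d,.155,t,.12);hit=line(d,z+.036,t,.04,7);st("down %s"%hit);print("expected z",z+.039)
    if state()["tool_pos"][2]<z+.0425: set_gripper(.051);st("rel");line(d,.25,t);return True
E
python3 - <<'E'
from pack import *
repush([.5028,.2789],-2.6);repush([.4779,.3892],-6.3)
t,z=pick([.5028,.2789],-2.6);print(place(t,z,-2.6,-.054))
E
```

```text
pushed True t 64.9 p [0.4838 0.2809 0.1087] F [ 4.5 -1.9 -1.3] open 0.0006 grip 2.7
finger torch x -0.01905044107151377
pushed True t 68.0 p [0.4592 0.3918 0.1084] F [ 6.  -2.2 -1.1] open 0.0004 grip 3.1
finger torch x -0.01887141911047957
grip t 72.3 p [0.5032 0.2793 0.0931] F [-2.4 -0.8  5.2] open 0.043 grip 62.2
up t 73.4 p [0.5022 0.2785 0.2289] F [-0.   0.6 -3.3] open 0.0427 grip 61.6
down True t 75.8 p [0.6339 0.007  0.1416] F [-0.3 -1.5  4.9] open 0.043 grip 62.9
expected z 0.13206620860984705
None
```

The switches are confirmed home: the same stop positions at higher force. The torch stopped 9.5 mm high, so it's on a rib. I'll lift it, go aside, and re-measure the divider and the held torch.

Run:
```python
from tor import *
s=state();p=s["tool_pos"][:2];print("local tool",rot(p-BOX,-BYAW))
m=R.from_quat(s["tcp_rot"]).as_matrix();print("tool y yaw",np.degrees(np.arctan2(m[1,1],m[0,1])),"tilt",m[2,2])
t=np.degrees(np.arctan2(m[1,1],m[0,1]))
line(p,.23,t);h=np.array([.55,-.2]);tt=t-BYAW-.15  # torch yaw 0
over(h,.23,tt)
f=grab_frame("top");M["div"]=M["div"][:2]+(.047,(305,135,385,222))
c,sz,y,P=rect(f,"div");print("div local",rot(c-BOX,-BYAW),sz,y-BYAW)
# black slots of the divider
g=f["color"].max(2);o=np.zeros(g.shape,np.uint8);o[140:215,312:378]=(g[140:215,312:378]<60)
k,l,stt,cc=cv2.connectedComponentsWithStats(o)
for i in range(1,k):
    if stt[i,4]>60:
        ys,xs=np.nonzero(l==i);Pp=cast(f,np.c_[xs,ys],.044);r=cv2.minAreaRect((Pp*1000).astype(np.float32));print("slot",stt[i],rot(Pp.mean(0)-BOX,-BYAW),r)
s=grab_frame("side");z=state()["tool_pos"][2]-.093+.039
H=cv2.cvtColor(s["color"],cv2.COLOR_BGR2HSV);m=cv2.inRange(H,(5,200,100),(20,255,255))
u,v=project(s,[[*h,z]])[0];print("uv",u,v)
x0,y0=int(u)-60,int(v)-35;print(cast(s,[[u,v]],z))
cv2.imwrite("pics/h1.png",cv2.resize(s["color"][y0:y0+70,x0:x0+120],None,fx=6.6,fy=6.6,interpolation=2));print(x0,y0)
```

```text
local tool [ 0.00048835 -0.05432277]
tool y yaw -79.32106627492696 tilt -0.9999985372419768
div local [-0.00086529 -0.00524039] (213, 190) -0.7161750793457031
slot [352 156  21  59 383] [-0.05393461 -0.05347439] ((594.860595703125, 1.8417930603027344), (216.22581481933594, 63.04004669189453), 8.630711555480957)
slot [324 161  15  40 359] [-0.00205273  0.04833202] ((614.0859375, 107.51244354248047), (141.3822784423828, 33.75798034667969), 9.26282787322998)
uv 341.84556028635313 119.24533779827802
[[ 0.55 -0.2 ]]
281 84
```

View pics/h1.png

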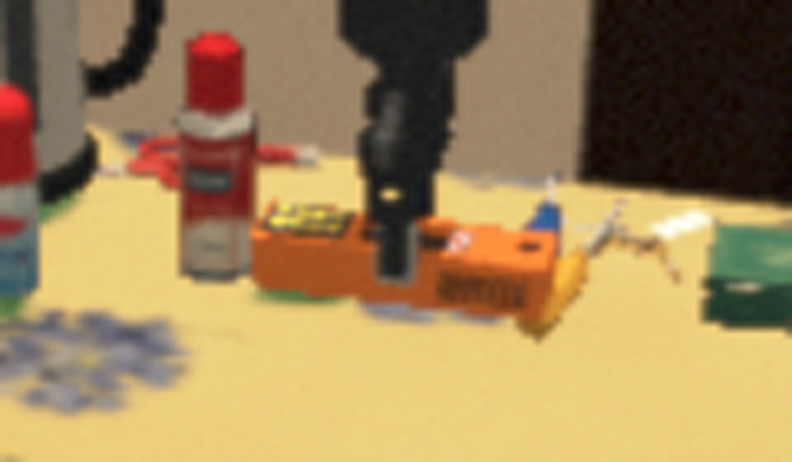

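The held torch is centred in the grip, but the divider has shifted about 5 mm to -y within its play, which explains the miss. I'll correct for that.

Run:
```python
from h import *
m=R.from_quat(state()["tcp_rot"]).as_matrix();t0=np.degrees(np.arctan2(m[1,1],m[0,1]))
th=t0+BYAW-.4;zt=.0931+.039
d=inbox([-.0012,-.0586]);over(d,.23,th);line(d,.16,th,.12)
for dy in(0,-.002,.002,.004):
    e=inbox([-.0012,-.0586+dy]);line(e,.150,th,.05);hit=line(e,zt-.003,th,.03,6);st("down %s %g"%(hit,dy))
    if state()["tool_pos"][2]<zt+.003:
        set_gripper(.051);st("rel");line(e,.25,th);break
    line(e,.150,th,.05)
```

```text
down True 0 t 80.1 p [0.6328 0.0025 0.132 ] F [-1.9  0.4  6. ] open 0.0426 grip 63.0
rel t 80.3 p [0.6321 0.0023 0.1309] F [-0.2  1.3  1.4] open 0.0511 grip 0.0
```

Orange is in at the right height. Now blue, re-measuring the divider once it is picked up.

```bash
cat >> h.py <<'E'
def divlook():
    f=grab_frame("top");M["div"]=M["div"][:2]+(.047,(305,135,385,222))
    c,sz,y,P=rect(f,"div");print("div local",rot(c-BOX,-BYAW),sz,y-BYAW)
    g=f["color"].max(2);o=np.zeros(g.shape,np.uint8);o[140:215,312:378]=(g[140:215,312:378]<60)
    k,l,stt,cc=cv2.connectedComponentsWithStats(o)
    for i in range(1,k):
        if stt[i,4]>60:
            ys,xs=np.nonzero(l==i);Pp=cast(f,np.c_[xs,ys],.044);r=cv2.minAreaRect((Pp*1000).astype(np.float32));print("slot",stt[i],rot(Pp.mean(0)-BOX,-BYAW),r)
    M["orange"]=M["orange"][:2]+(.078,(320,130,390,225));c,sz,y,P=rect(f,"orange");print("orange local",rot(c-BOX,-BYAW),sz,y-BYAW)
E
python3 - <<'E'
from pack import *
t,z=pick([.4779,.3892],-6.3);print(t,z)
h=[.45,.45];over(h,.23,t);divlook()
E
```

```text
grip t 84.4 p [0.4783 0.3898 0.0932] F [-0.7 -0.2  6.5] open 0.0423 grip 62.7
up t 85.5 p [0.4774 0.3887 0.2287] F [ 0.3  0.5 -2.1] open 0.0426 grip 62.1
263.7 0.09321628117874156
div local [-0.00050252 -0.00579903] (214, 191) -1.185842514038086
slot [324 161  14  39 320] [-0.00014019  0.04822693] ((614.92724609375, 107.77854919433594), (139.57557678222656, 29.826091766357422), 9.801533699035645)
orange local [-0.0197085  -0.05789074] (121, 40) -0.3899669647216797
```

Run:
```python
from h import *
th=263.7+6.3+BYAW-.5;zt=.0932+.039
d=inbox([-.0003,.0487]);over(d,.23,th);line(d,.16,th,.12)
for dy in(0,.002,-.002,.004):
    e=inbox([-.0003,.0487+dy]);line(e,.150,th,.05);hit=line(e,zt-.003,th,.03,6);st("down %s %g"%(hit,dy))
    if state()["tool_pos"][2]<zt+.003:
        set_gripper(.051);st("rel");line(e,.25,th);break
    line(e,.150,th,.05)
over([.5,-.3],.3,best([.5,-.3],.3,90));divlook()
f=grab_frame("top");M["blue"]=M["blue"][:2]+(.078,(310,130,355,225));c,sz,y,P=rect(f,"blue");print("blue local",rot(c-BOX,-BYAW),sz,y-BYAW)
c,sz,y,P=rect(f,"hen");print("hen",c)
cv2.imwrite("pics/fin.png",cv2.resize(np.clip(f["color"][130:230,290:390]*1.5,0,255).astype(np.uint8),(500,500),interpolation=2));st()
h=cv2.cvtColor(f["color"],cv2.COLOR_BGR2HSV)
for n,(lo,hi) in dict(led=((20,150,110),(36,255,255)),nub=((150,25,120),(180,130,255)),nub2=((0,25,120),(12,130,255))).items():
    m=cv2.inRange(h,lo,hi);o=np.zeros_like(m);o[143:208,320:372]=m[143:208,320:372];k,l,s,cc=cv2.connectedComponentsWithStats(o)
    for i in range(1,k):
        if s[i,4]>4:print(n,s[i,4],rot(cast(f,cc[i],.078)[0]-BOX,-BYAW).round(3))
```

```text
down True 0 t 89.0 p [0.6141 0.1081 0.1322] F [-1.8 -0.3  5.4] open 0.0425 grip 63.0
rel t 89.3 p [0.6135 0.1078 0.1311] F [ 0.8 -0.1  0.5] open 0.0512 grip 0.0
div local [-0.00075203 -0.00503691] (214, 192) -0.9652442932128906
slot [357 169   8  12  68] [ 0.00062495 -0.06222327] ((635.9552612304688, -0.6775779724121094), (42.20717239379883, 20.169227600097656), 13.411288261413574)
slot [327 173   8  13  69] [0.00358367 0.04688707] ((618.361572265625, 107.27430725097656), (42.72216796875, 20.521562576293945), 11.075784683227539)
orange local [-0.0197085  -0.05789074] (121, 40) -0.3899669647216797
blue local [-0.05748425  0.04884202] (41, 36) -1.1792011260986328
hen [0.67953992 0.31535236]
 t 92.5 p [ 0.5002 -0.2997  0.2999] F [-0.2 -0.2 -0.5] open 0.0512 grip 0.0
led 21 [ 0.055 -0.068]
led 24 [ 0.053 -0.052]
led 18 [0.051 0.04 ]
led 19 [0.052 0.054]
nub2 13 [-0.034 -0.061]
nub2 14 [-0.031  0.047]
nub2 5 [-0.079 -0.081]
```

```bash
python3 -c "
from rig import *
print(job_done())"
```

```text
the job is handed in; nothing more can be done
None
```

The job is handed in: pliers and card box are in the bottom (I saw no tape roll), the divider is on its posts, about 5 mm to one side within its play, and both torches were switched off and lie switch up in their own compartments, with the timer not moved.

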